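# Hang the sample pail on the spring balance

### The job

Swing the pail's folded-down wire bail upright while the pail stays standing on the bench, then lift the pail by it, keeping it level, and hang it on the spring balance: press the bail's wire gently down into both prongs of the fork until it has clicked in under the sprung catch, without bottoming out the balance. Let go, leaving the pail hanging still and the other things on the bench undisturbed.

Things in the scene. Friction and masses are not known exactly. Their poses are not given: they have to be found in the camera images.
- pail: Small open steel pail, 88 mm across the rim, 66 mm high, 0.49 to 0.64 kg, holding capped vials; stands loose on the bench and tips if more than about 1.5 N lifts its folded bail. Origin at the centre of its underside, z up. The bail's hinge line is parallel to its y axis, 60 mm above the origin, at x = 0; the folded bail lies on its -x side.
- bail (a joint): Angle of the wire bail on the pail, rad: -0.3 folded down on its stop (17 degrees below level), 0 level, 1.57 upright. Light friction: it stays where left. In the pail's frame the crown is at x = -95 mm cos(angle), z = 60 mm + 95 mm sin(angle). 4 mm round wire, legs 104 mm apart, straight crown 92 mm long.
- grip_mid (a point): Centre of the black roller grip, which is the middle of the bail's crown wire: a sleeve of 10 mm diameter, 46 mm long, along the pail's y axis, turning freely on the wire (its x and z axes mean nothing; y is along the wire). Folded, it is some 32 to 65 mm above the bench, with about 45 mm between it and the pail's side.
- balance: Spring balance, fixed: white pillar 60 x 70 mm, 235 mm high, at x = 114 to 174 mm in its frame, on a grey foot 14 mm high (x = 62 to 188 mm, y within 60 mm). Origin on the bench right below the fork's seat; the fork reaches out of the pillar to -x; z up.
- seat (a point): Where the middle of the crown wire lies when hung: midway between the fork's prongs, at wire axis height on the floor of their slots; 217 mm above the bench unloaded, sinks with the fork. Axes as the balance's. The prongs are upright plates at y = -35 and +35 mm, 4 mm thick, from x = -19 to +92 mm, lower edge 12 mm below this point, nothing between them to x = 90 mm.
- mouth (a point): Middle of the mouth between the two slots' lips, 28 mm above the seat, same axes. Each slot is 12 mm wide in x, 20 mm deep, open at the top, the lips flared to about 30 mm apart. The bail loop goes over the prongs' tips from the -x side, crown wire above the lips and pail below the fork; then the wire comes down into both slots, the 46 mm sleeve between the plates.
- fork (a joint): How far the fork has sunk on its spring, m: 0 unloaded, about 2 mm per newton, hard stop at 30 mm (about 15 N).
- catch (a joint): Sprung catch: two sloping bent-wire noses at y = -40 and +40 mm covering the slots. Value, m: 0 closed; up to 9 mm as the wire passes; back to 0 when it is through. The wire meets them about 20 mm above the seat and is under them when its axis is less than 8 mm above it. The pail's weight alone does not open it: it takes about 7 to 13 N in all, the fork sinking 14 to 26 mm.
- slide_box: Bystander: grey slide box 85 x 50 x 32 mm on the bench, origin under its centre.
- reagent: Bystander: reagent bottle, 60 mm diameter, 120 mm high, origin under its centre.
- beaker: Bystander: small beaker, 66 mm diameter, 85 mm high, origin under its centre.
There are look-alikes about, which are no part of the job. Of the things that look like the pail, the smaller one is meant.

How it is judged:
By the outcome, as a careful person would: the job done as asked, in the order asked, and still so for the second after the job is handed in, with the robot touching nothing.
It also fails if it takes over 72 s, if anything falls off the work surface, if the arm or the gripper's body presses on something with over 40 N, if the wrist force passes 120 N, or if a joint passes its speed limit or range.

### The arm

A 7-joint arm with a two-finger parallel gripper is mounted at the origin on the work surface. World frame = base frame: x ahead of the robot, y to its left, z up, the work surface at z = 0. Lengths are in m, angles in rad, forces in N, time in s.
With the tool pointing down it reaches from about 0.4 to 0.9 m from the base axis. Payload 5.5 kg.
Tool frame: the origin (TCP) lies between the finger pads; the fingertips stand 14 mm ahead of it and the grasp point (between the pads) lies 5 mm behind it (ctrl.tip_reach is the distance from the TCP to the fingertips, in m); z points along the fingers, y is the line along which they close (so a half turn about z gives the same grasp; the last joint's range is limited). The gripper opens to 92 mm and grips with 3 to 60 N. Pads are 19 mm wide; open, the fingers measure 130 mm over their backs; the gripper's body (75 mm by 190 mm) begins 47 mm behind the grasp point.
Start: joints at [1.457, 0.501, -0.427, 1.55, 0.221, 1.138, -0.21], TCP at [0.239, -0.604, 0.241] pointing down, gripper open.
Joint ranges: [-2.88, 2.88], [-0.31, 2.03], [-1.54, 1.56], [0.2, 2.42], [-1.41, 4.55], [0.19, 2.02], [-2.57, 2.57]. Speed limits (rad/s): [2.57, 2.57, 3.14, 3.14, 3.14, 3.14, 3.14].

### API

Orientations are given as [roll, pitch, yaw] about the fixed x, y, z axes, in that order (R = Rz(yaw) Ry(pitch) Rx(roll)).
In Python, from bench import ctrl gives the robot as it stands.
- The arm moves only by the tool play_rows, never from a script. Its argument "moves" is one flat list of numbers, 4 for each row, row after row: the shift along the tool's x, y, z in m, then the turn about the tool's z in degrees. A call has exactly 10 rows; each row is the pose to reach, as a shift and turn from the pose commanded when the call began, along the tool's axes at that moment; what a row does not reach only later rows make up. A row lasts 1/8 s, in which the tool goes at most 62.5 mm and 10.7 degrees, less where a joint would pass 70% of its speed; a pose out of reach is approached as far as the arm can. A call with a gripper value outside its range is refused whole. "hand" is the opening, from 0 (shut) to 1 (fully open), set as the call begins (left out, the last holds). The fingers move at their own pace and stop on an object; the grip force is fixed at half the most. Time passes only in rows, so rows that repeat a pose let the fingers close, or fill a call up. It gives the time, the measured TCP pose, the force, the opening and the grip force at its end, in the units of the state.
- ctrl.observe(): the state, without advancing time (a new reading comes with each control period).
- ctrl.get_image(name): name is "side" or "top" or "wrist"; returns a dict with "color" (384x512x3 uint8, red, green, blue), "vertical_fov" (degrees; the focal length in pixels is half the picture's height over the tangent of half this angle, whatever the lens; pixels are square), "cx", "cy" (the principal point, pixels), "R" (3x3) and "t" (3): a world point X has camera coordinates R X + t. Camera axes: x right, y down, z forward; pixel columns grow to the right and rows downward; lengths in m; the calibration is good to about 2 mm. The wrist camera is an equidistant fisheye: a pixel r from the principal point sees the ray r / f radians off the axis. A picture is of the moment at which its call begins. There is no depth.
- ctrl.hand_in(): hands the job in; it is judged then, once.
Trained networks look in the newest picture that a camera, given by its name, has taken for a name from the list of things; names that differ only in an ending like _2 or _b are one class to them, and where a whole thing is asked for, a point or a joint stands for the part that bears it (a point fixed in the world has none). Each returns a list of dicts, best first, with "p" (0 to 1); they miss things now and then, are a little off and sometimes report something else, mostly with a low value. They report only what shows in the picture. A call takes as long as a camera call. They do not tell look-alikes from the thing itself.
- ctrl.silhouettes(camera, name): "pixels" (384x512 bool, what is visible of it) and "box" ([left, top, width, height] in pixels, round what is visible of it).
- ctrl.tip_of(camera, name): "location" ([column, row] in pixels: a listed point, or the origin of a listed thing).
The state is a dict: "clock": time; "joints": joint angles; "qvel": joint speeds; "tau": joint torques, N m; "eef_pos": TCP position; "eef_rot": TCP orientation; "ft_force": force on the tool from outside, world axes, zero at the start; "moment": the same for the moment, N m; "finger_gap": finger opening in m; "grasp_force": force on a finger pad.
Only numpy, scipy, OpenCV 4.12 (cv2) and the standard library are available. Lean on these libraries where they do the work, as an engineer would, in place of code of your own. Each camera call takes 0.05 s, during which the arm holds its last target. There are 200 camera calls.

## Working session

There is one attempt and no reset: what is moved stays moved. The work goes in short steps, Python scripts to look and compute and a tool call to move; the robot and the scene stay as the last step left them, time stands still between calls to the robot, and variables do not carry over. Pictures are saved under pics/ and viewed, at most 10 in all, crops included, and the job is handed in when it is done.

Besides the shell and the picture viewer there is one more tool, called as a command line: name --argument value ..., lists and objects as JSON in quotes. play_rows: Moves the arm, as the interface text tells. Its arguments: {"type":"object","properties":{"moves":{"type":"array","items":{"type":"number"}},"hand":{"type":"number"}},"required":["moves"]}

```bash
mkdir -p pics; ls; cat > h.py <<'E'
import numpy as np, cv2
from bench import ctrl
from scipy.spatial.transform import Rotation as Ro
def ray(im,px):
    f=192/np.tan(np.radians(im['vertical_fov'])/2)
    u=(np.array(px,float)-[im['cx'],im['cy']])/f
    if im.get('fish'):
        r=np.linalg.norm(u)+1e-12; d=np.r_[u/r*np.sin(r),np.cos(r)]
    else: d=np.r_[u,1]
    d=im['R'].T@(d/np.linalg.norm(d)); return -im['R'].T@im['t'],d
def atz(im,px,z):
    o,d=ray(im,px); return o+d*(z-o[2])/d[2]
def tri(rs):
    A=sum(np.eye(3)-np.outer(d,d) for o,d in rs); b=sum((np.eye(3)-np.outer(d,d))@o for o,d in rs)
    X=np.linalg.solve(A,b); return X,[np.linalg.norm(np.cross(X-o,d)) for o,d in rs]
def get(n):
    im=ctrl.get_image(n); im={k:(np.array(v) if isinstance(v,(list,tuple)) else v) for k,v in im.items()}
    im['fish']=n=='wrist'; return im
def proj(im,X):
    c=im['R']@np.array(X,float)+im['t']; f=192/np.tan(np.radians(im['vertical_fov'])/2)
    if im['fish']:
        th=np.arctan2(np.hypot(c[0],c[1]),c[2]); return f*th*c[:2]/np.hypot(c[0],c[1])+[im['cx'],im['cy']]
    return f*c[:2]/c[2]+[im['cx'],im['cy']]
def save(im,name): cv2.imwrite('pics/'+name,im['color'][:,:,::-1])
E
python3 - <<'E'
from h import *
ims={n:get(n) for n in('side','top','wrist')}
r=np.hstack([cv2.resize(ims[n]['color'],(400,300)) for n in('side','top')])
save({'color':r},'a.png')
for n in ims:
    print(n,ims[n]['vertical_fov'],(-ims[n]['R'].T@ims[n]['t']).round(3))
    for k in 'pail grip_mid balance seat mouth slide_box reagent beaker'.split():
        for d in ctrl.tip_of(n,k)[:3]:
            p=d['location']; print(n,k,round(d['p'],2),np.round(p,1),atz(ims[n],p,{'grip_mid':.045,'seat':.217,'mouth':.245}.get(k,0)).round(3))
print(ctrl.observe())
E
```

```text
pics
side 54.00085787319061 [0.391 0.994 0.868]
side pail 0.79 [197.3 239.5] [0.74  0.133 0.   ]
side pail 0.68 [246.8 275.1] [0.548 0.249 0.   ]
side pail 0.57 [269.3 135.5] [ 0.625 -0.641  0.   ]
side grip_mid 0.53 [179.1 248.1] [0.764 0.225 0.045]
side grip_mid 0.45 [281.  264.1] [0.451 0.226 0.045]
side seat 0.63 [265.9 143.4] [ 0.569 -0.171  0.217]
side mouth 0.91 [269.4 138.7] [ 0.555 -0.156  0.245]
side slide_box 0.64 [296.9 230. ] [ 0.422  0.018 -0.   ]
side reagent 0.56 [278.6 165.4] [ 0.542 -0.379  0.   ]
side beaker 0.94 [194.8 321.4] [0.65  0.431 0.   ]
side beaker 0.38 [279.8 263.5] [0.458 0.183 0.   ]
top 48.02921743810978 [0.363 0.006 1.643]
top pail 0.82 [228.6 161.3] [0.731 0.118 0.   ]
top pail 0.7 [192.2 209.4] [0.54  0.252 0.   ]
top grip_mid 0.67 [305.9 194.1] [ 0.6   -0.178  0.045]
top grip_mid 0.56 [198.5 231.9] [0.452 0.219 0.045]
top grip_mid 0.55 [192.3 149.5] [0.764 0.254 0.045]
top seat 0.82 [304.7 193.9] [ 0.575 -0.154  0.217]
top mouth 0.79 [308.  194.5] [ 0.569 -0.162  0.245]
top slide_box 0.82 [257.4 240.4] [0.426 0.001 0.   ]
top reagent 0.63 [364.6 205.6] [ 0.565 -0.41   0.   ]
wrist 65.70646984690485 [ 0.302 -0.58   0.384]
{'clock': 1.35, 'joints': array([ 1.45721213,  0.50095365, -0.4270117 ,  1.5503887 ,  0.22080007,
        1.13830603, -0.21031922]), 'qvel': array([-0.00042093, -0.00130621,  0.00079558,  0.00037977, -0.00089795,
        0.00260247,  0.00165429]), 'tau': array([ 2.69907187e-04, -5.66453791e+01, -5.81014127e+00, -2.79503810e+01,
       -6.66138064e-02,  2.07397062e-02,  3.15321086e-05]), 'eef_pos': array([ 0.23919716, -0.60438609,  0.24070074]), 'eef_rot': array([-3.14156363e+00, -5.51259806e-05,  3.76802057e-01]), 'ft_force': array([-1.02772514, -0.06903183,  0.68558023]), 'moment': array([-0.00013072, -0.01737492, -0.03067027]), 'grasp_force': 0.0, 'finger_gap': 0.09195994853545186}
```

View pics/a.png

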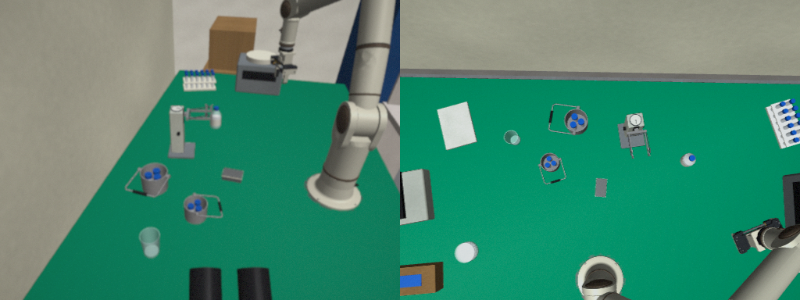

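The smaller pail is near (0.545, 0.25) with its grip near (0.45, 0.22). The balance's seat is near (0.57, -0.16). In the viewed strip (two 400x300 halves) they show at about (550,160) for the pail and (634,121) for the balance.

play_rows --moves '[0.02,-0.025,-0.01,-4,0.055,-0.067,-0.03,-10,0.09,-0.11,-0.05,-18,0.13,-0.16,-0.07,-26,0.17,-0.21,-0.09,-34,0.21,-0.26,-0.11,-42,0.25,-0.31,-0.13,-50,0.29,-0.36,-0.14,-56,0.32,-0.395,-0.14,-60,0.334,-0.41,-0.14,-60]' --hand 0.35

```text
clock: 2.6
eef_pos: [0.4, -0.0963, 0.3816]
eef_rot: [3.14, 0.002, 1.43]
ft_force: [-0.8, -0.6, -0.4]
finger_gap: 0.0325
grasp_force: 0.0
```

```bash
python3 - <<'E'
from h import *
im=get('wrist'); save(im,'b.png')
print((-im['R'].T@im['t']).round(3),im['R'][2].round(3))
for k in 'pail grip_mid balance seat mouth slide_box'.split():
    for d in ctrl.tip_of('wrist',k)[:3]:
        p=d['location']; print(k,round(d['p'],2),np.round(p,1),atz(im,p,{'grip_mid':.04,'seat':.217,'mouth':.245}.get(k,0)).round(3))
s=ctrl.observe();print(s['clock'],s['joints'].round(2),s['eef_pos'],s['eef_rot'])
E
```

```text
[ 0.411 -0.03   0.526] [-0.033 -0.247 -0.968]
pail 0.55 [405.7  20.1] [0.747 0.133 0.   ]
mouth 0.68 [404.5 219.9] [ 0.569 -0.16   0.245]
slide_box 0.93 [255.1  93.9] [0.43  0.006 0.   ]
2.95 [ 1.22 -0.11 -0.94  1.89 -0.09  1.31  0.15] [ 0.39838411 -0.10168914  0.38054854] [-3.14120737e+00 -2.89497419e-04  1.42136898e+00]
```

View pics/b.png

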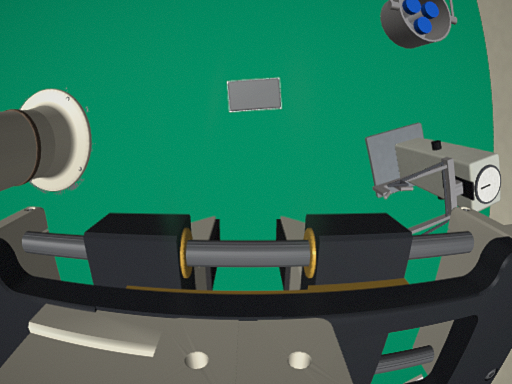

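The balance shows at right, with the foot's front edge running from (366,137) to (376,198) and the mouth at (404,220). The slide box is at (255,94). I'll take the balance yaw from the foot edge and move on to the pail.

```bash
cat > foot.py <<'E'
from h import *
E
python3 - <<'E'
from h import *
im=get('wrist')
A,B,C=[atz(im,p,.014) for p in [(366,137),(375.5,197.5),(421,124)]]
print(A,B,C,np.linalg.norm(A-B))
e=(A-B)[:2]; print('yaw from front edge',np.degrees(np.arctan2(-e[0],e[1])), 'side', np.degrees(np.arctan2(*(C-A)[[1,0]])))
yw=np.arctan2(-e[0],e[1]); x=np.array([np.cos(yw),np.sin(yw)])
print('seat xy',(A+B)[:2]/2-.062*x)
m=atz(im,(404.5,219.9),.245);print('mouth',m)
s=ctrl.observe();ps=s['eef_rot'][2]
R=Ro.from_euler('xyz',s['eef_rot']).as_matrix()
print('to grip',R.T@(np.array([.44,.14,.30])-s['eef_pos']))
E
```

```text
[ 0.61669391 -0.09807219  0.014     ] [ 0.62898877 -0.21465011  0.014     ] [ 0.73911637 -0.08416353  0.014     ] 0.11722446520980746
yaw from front edge 6.020426635917832 side 6.481697346416412
seat xy [ 0.5611833 -0.1628639]
mouth [ 0.56588898 -0.16575191  0.245     ]
to grip [0.24503629 0.00518981 0.08063549]
```

play_rows --moves '[0.015,0,0.005,-2,0.04,0,0.015,-5,0.075,0,0.025,-9,0.115,0,0.04,-13,0.15,0,0.05,-17,0.18,0,0.06,-20,0.2,0,0.07,-22,0.21,0,0.08,-22,0.21,0,0.08,-22,0.21,0,0.08,-22]'

```text
clock: 4.25
eef_pos: [0.4292, 0.1081, 0.3008]
eef_rot: [-3.142, -0.0, 1.81]
ft_force: [-1.0, -0.1, -0.1]
finger_gap: 0.0324
grasp_force: 0.0
```

```bash
python3 - <<'E'
from h import *
im=get('wrist'); save(im,'c.png')
for k in 'pail grip_mid beaker'.split():
    for d in ctrl.tip_of('wrist',k)[:3]:
        p=d['location']; print(k,round(d['p'],2),np.round(p,1),atz(im,p,{'grip_mid':.04}.get(k,0)).round(3))
W=im
rs={}
for n in('side','top'):
    im2=get(n)
    for d in ctrl.tip_of(n,'grip_mid')[:3]:
        p=d['location']; X=atz(im2,p,.04); print(n,p,X.round(3)); 
        if X[0]<.5: rs[n]=ray(im2,p)
for d in ctrl.tip_of('wrist','grip_mid')[:1]: rs['wrist']=ray(W,d['location'])
print(list(rs),tri(list(rs.values())))
s=ctrl.observe();print(s['clock'],s['joints'].round(2),s['eef_pos'],s['eef_rot'])
E
```

```text
pail 0.97 [424.1 193.7] [0.745 0.13  0.   ]
pail 0.79 [337.9  88.9] [0.538 0.25  0.   ]
grip_mid 0.72 [282.9  89.8] [0.453 0.22  0.04 ]
grip_mid 0.66 [473.1 135.9] [0.786 0.254 0.04 ]
grip_mid 0.37 [419.6  15.1] [0.631 0.406 0.04 ]
beaker 0.62 [416.   15.2] [0.646 0.425 0.   ]
side [181.3, 247.7] [0.761 0.217 0.04 ]
side [280.7, 265.2] [0.452 0.226 0.04 ]
top [195.2, 147.9] [0.772 0.244 0.04 ]
['side', 'wrist'] (array([0.45272757, 0.22023562, 0.03381949]), [np.float64(0.0005616816206662546), np.float64(0.0005616816206662232)])
4.7 [ 0.88  0.16 -1.27  1.95  0.17  1.15 -0.22] [0.42972091 0.10723457 0.30085341] [3.14129327e+00 3.33698182e-04 1.80742215e+00]
```

View pics/c.png

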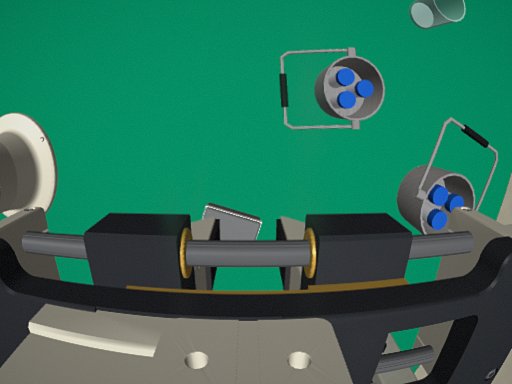

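The small pail is at (350,88), with hinge lugs at (351,52) and (356,125). Its sleeve runs from (283,74) to (285,107). The other pail, at lower right, is the larger one. Next I'll check sizes and get the hinge line.

```bash
python3 - <<'E'
from h import *
im=get('wrist')
H1,H2=[atz(im,p,.06) for p in [(351.5,51.5),(356.5,124.5)]]
G1,G2=[atz(im,p,.034) for p in [(282.5,74),(285,106)]]
print(H1,H2,np.linalg.norm(H1-H2)); print(G1,G2,np.linalg.norm(G1-G2))
h=(H1+H2)/2; g=(G1+G2)/2; print(h,g,np.linalg.norm((h-g)[:2]))
for a,b in((H1,H2),(G1,G2)): e=a-b; print(np.degrees(np.arctan2(-e[0],e[1])))
d=h-g; print('yaw',np.degrees(np.arctan2(d[1],d[0])))
s=ctrl.observe(); R=Ro.from_euler('xyz',s['eef_rot']).as_matrix()
print(np.degrees(s['eef_rot'][2]),'delta',R.T@(g-s['eef_pos']))
E
```

```text
[0.52870539 0.29438038 0.06      ] [0.55968527 0.19938537 0.06      ] 0.09991899131065547
[0.44834346 0.24067447 0.034     ] [0.46230769 0.19801397 0.034     ] 0.04488784328021809
[0.54419533 0.24688287 0.06      ] [0.45532558 0.21934422 0.034     ] 0.09303875231687814
18.06224102389009
18.125028319327107
yaw 17.216982234012534
103.56528173955228 delta [0.10295347 0.05119991 0.26677783]
```

play_rows --moves '[0.01,0.005,0.015,-1,0.03,0.015,0.04,-2,0.055,0.027,0.075,-3,0.08,0.04,0.11,-4,0.095,0.048,0.15,-4.2,0.103,0.051,0.175,-4.2,0.103,0.051,0.18,-4.2,0.103,0.051,0.18,-4.2,0.103,0.051,0.18,-4.2,0.103,0.051,0.18,-4.2]'

```text
clock: 6.0
eef_pos: [0.4558, 0.2192, 0.1217]
eef_rot: [3.14, 0.0, 1.88]
ft_force: [0.0, -0.4, 0.6]
finger_gap: 0.0321
grasp_force: 0.0
```

```bash
python3 - <<'E'
from h import *
im=get('wrist'); save(im,'d.png')
for d in ctrl.tip_of('wrist','grip_mid')[:2]: print(d['p'],d['location'],atz(im,d['location'],.033))
print(proj(im,[.4545,.2195,.033]))
s=ctrl.observe(); R=Ro.from_euler('xyz',s['eef_rot']).as_matrix()
print(s['eef_pos'],np.degrees(s['eef_rot'][2]),'delta',R.T@(np.array([.4545,.2195,.036])-s['eef_pos']))
E
```

```text
0.8 [244.4, 199.0] [0.45521255 0.21819828 0.033     ]
[244.04710674 197.2773856 ]
[0.45551181 0.21924649 0.12139731] 107.74269813540947 delta [ 0.00058941 -0.00099088  0.0853959 ]
```

View pics/d.png

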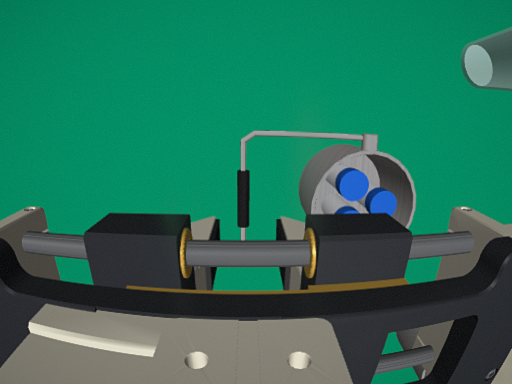

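The sleeve, at (244,199), is centred between the fingers, and the vial caps sit inside the rim. I'm descending, then closing.

play_rows --moves '[0,-0.001,0.01,0,0,-0.001,0.03,0,0,-0.001,0.05,0,0,-0.001,0.067,0,0,-0.001,0.078,0,0,-0.001,0.084,0,0,-0.001,0.086,0,0,-0.001,0.086,0,0,-0.001,0.086,0,0,-0.001,0.086,0]'

```text
clock: 7.35
eef_pos: [0.4543, 0.2193, 0.0351]
eef_rot: [3.141, 0.0, 1.881]
ft_force: [0.7, 0.7, -0.0]
finger_gap: 0.0322
grasp_force: 0.0
```

play_rows --moves '[0,0,0,0,0,0,0,0,0,0,0,0,0,0,0,0,0,0,0,0,0,0,0,0,0,0,0,0,0,0,0,0,0,0,0,0,0,0,0,0]' --hand 0.0

```text
clock: 8.6
eef_pos: [0.454, 0.2192, 0.0347]
eef_rot: [-3.141, 0.0, 1.881]
ft_force: [-2.2, -1.6, -1.6]
finger_gap: 0.009
grasp_force: 30.0
```

```bash
python3 - <<'E'
from h import *
im=get('wrist')
for d in ctrl.silhouettes('wrist','pail')[:2]: print(d['p'],d['box'])
s=ctrl.observe(); print(s['eef_pos'],s['finger_gap'],s['grasp_force'],s['ft_force'])
# arc rel. start angle, tool y = +x pail
for z0 in(.031,.034):
  th0=np.arcsin((z0-.06)/.095)
  for th in np.linspace(th0,np.pi/2,11): print(round(th,2),round(.095*(np.cos(th0)-np.cos(th)),4),round(-.095*(np.sin(th)-np.sin(th0)),4))
E
```

```text
0.94 [238.4, 138.7, 255.2, 207.0]
0.81 [493.7, 348.2, 17.1, 35.8]
[0.45401772 0.21927754 0.0346917 ] 0.008816716939147984 29.99900132417679 [-1.27650129 -1.09388122 -0.75175233]
-0.31 0.0 -0.0
-0.12 -0.0038 -0.0174
0.07 -0.0043 -0.0353
0.25 -0.0015 -0.0529
0.44 0.0046 -0.0697
0.63 0.0137 -0.085
0.82 0.0255 -0.0984
1.01 0.0397 -0.1093
1.19 0.0556 -0.1174
1.38 0.0727 -0.1223
1.57 0.0905 -0.124
-0.28 0.0 -0.0
-0.09 -0.0032 -0.0172
0.09 -0.0032 -0.0348
0.28 -0.0 -0.052
0.46 0.0063 -0.0683
0.65 0.0156 -0.0832
0.83 0.0274 -0.0962
1.02 0.0414 -0.1068
1.2 0.0571 -0.1146
1.39 0.0739 -0.1194
1.57 0.0914 -0.121
```

play_rows --moves '[0,-0.002,-0.007,0,0,-0.0038,-0.0186,0,0,-0.004,-0.0328,0,0,-0.0024,-0.047,0,0,0.0015,-0.0606,0,0,0.0074,-0.0736,0,0,0.015,-0.0855,0,0,0.0246,-0.0962,0,0,0.0317,-0.1025,0,0,0.0317,-0.1025,0]'

```text
clock: 9.95
eef_pos: [0.4846, 0.2291, 0.1375]
eef_rot: [-3.141, 0.0, 1.881]
ft_force: [0.1, -0.7, 1.1]
finger_gap: 0.0091
grasp_force: 30.0
```

```bash
python3 - <<'E'
from h import *
im=get('wrist'); save(im,'e.png')
for d in ctrl.tip_of('wrist','pail')[:2]: print(d['p'],d['location'],atz(im,d['location'],0))
a=get('side')
for d in ctrl.tip_of('side','pail')[:3]: print(d['p'],d['location'],atz(a,d['location'],0))
s=ctrl.observe(); print(s['eef_pos'],s['finger_gap'],s['ft_force'])
for th in (.9,1.05,1.2,1.35,1.45,1.5,1.57): print(th, .095*(np.cos(.9)-np.cos(th)),-.095*(np.sin(th)-np.sin(.9)))
E
```

```text
0.62 [198.9, 240.3] [0.73380524 0.13519334 0.        ]
[0.4835276  0.22873881 0.13684237] 0.00885500954450278 [-0.24617234 -0.0629958  -0.50299113]
0.9 0.0 -0.0
1.05 0.011783697435999056 -0.007989150016820688
1.2 0.024628960310429125 -0.014127656752275574
1.35 0.03824731171187418 -0.01827766257892169
1.45 0.047605183895813294 -0.01989167773395998
1.5 0.05233291282728134 -0.020345967312774247
1.57 0.05897729594819346 -0.020583913463913365
```

View pics/e.png

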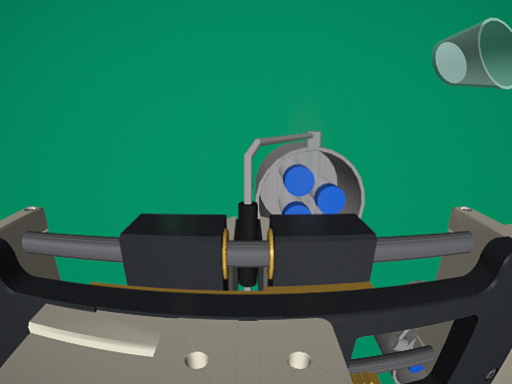

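The bail is following and the pail is still standing, with its lug at (315,138) and low forces. I'm finishing the arc.

play_rows --moves '[0,0.005,-0.004,0,0,0.0118,-0.008,0,0,0.018,-0.0113,0,0,0.0246,-0.0141,0,0,0.0315,-0.0164,0,0,0.0382,-0.0183,0,0,0.0476,-0.0199,0,0,0.0523,-0.0203,0,0,0.057,-0.0205,0,0,0.057,-0.0205,0]'

```text
clock: 11.4
eef_pos: [0.5388, 0.2465, 0.1577]
eef_rot: [3.141, -0.0, 1.881]
ft_force: [-0.6, 0.4, -5.8]
finger_gap: 0.0087
grasp_force: 30.0
```

```bash
python3 - <<'E'
from h import *
im=get('wrist'); a=get('side')
w=im['color'][60:330,150:450]; 
for n,i in(('wrist',im),('side',a)):
  for d in ctrl.silhouettes(n,'pail')[:3]: print(n,d['p'],d['box'])
p=proj(a,[.54,.247,.1]).astype(int); c=a['color'][max(p[1]-50,0):p[1]+50,p[0]-50:p[0]+50]
save({'color':np.hstack([cv2.resize(w,(300,270)),cv2.resize(c,(270,270))])},'f.png')
s=ctrl.observe(); print(s['eef_pos'],s['finger_gap'],s['ft_force'])
print(atz(im,(315,138),.06))
E
```

```text
wrist 0.8 [198.9, 130.8, 113.9, 161.2]
wrist 0.71 [352.0, 253.9, 88.8, 129.1]
side 0.8 [231.3, 235.0, 34.6, 50.5]
side 0.66 [171.0, 209.4, 43.4, 42.9]
[0.53810136 0.2463148  0.15764131] 0.008873152459607138 [-0.20871139 -0.17866392 -7.19289554]
[0.57837094 0.31045192 0.06      ]
```

View pics/f.png

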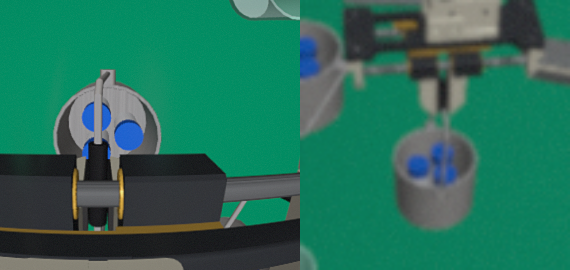

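The bail is upright and the pail's weight is just coming on (-7 N). It is level and standing. Lifting.

play_rows --moves '[0,0,-0.002,0,0,0,-0.007,0,0,0,-0.017,0,0,0,-0.032,0,0,0,-0.05,0,0,0,-0.07,0,0,0,-0.09,0,0,0,-0.107,0,0,0,-0.117,0,0,0,-0.12,0]'

```text
clock: 12.85
eef_pos: [0.5387, 0.2465, 0.2784]
eef_rot: [3.141, 0.0, 1.881]
ft_force: [-0.0, -0.2, -5.7]
finger_gap: 0.009
grasp_force: 30.0
```

```bash
python3 - <<'E'
from h import *
a=get('side')
for d in ctrl.silhouettes('side','pail')[:3]: print(d['p'],d['box'])
s=ctrl.observe(); print(s['eef_pos'],s['ft_force'])
R=Ro.from_euler('xyz',s['eef_rot']).as_matrix()
D=R.T@(np.array([.456,-.175,.278])-s['eef_pos']); print(D, s['eef_rot'])
E
```

```text
0.88 [232.6, 194.8, 34.4, 64.6]
0.59 [158.3, 208.6, 58.9, 45.2]
[0.53847023 0.24625948 0.27765305] [ 0.85864996  0.47202361 -5.99724698]
[-3.75938698e-01 -2.07198050e-01 -2.73131050e-04] [-3.14148837e+00  1.38880818e-04  1.88119530e+00]
```

play_rows --moves '[-0.0012,-0.0007,0,0,-0.0049,-0.0027,0,0,-0.0105,-0.0058,0,0,-0.018,-0.01,0,0,-0.028,-0.0154,0,0,-0.039,-0.0215,0,0,-0.052,-0.0287,0,0,-0.066,-0.0364,0,0,-0.081,-0.0446,0,0,-0.0975,-0.0537,0,0]'

```text
clock: 14.2
eef_pos: [0.5168, 0.136, 0.2778]
eef_rot: [3.141, 0.0, 1.881]
ft_force: [0.5, 0.4, -7.5]
finger_gap: 0.0089
grasp_force: 30.0
```

play_rows --moves '[-0.017,-0.009,0,0,-0.035,-0.019,0,0,-0.053,-0.029,0,0,-0.072,-0.04,0,0,-0.091,-0.05,0,0,-0.109,-0.06,0,0,-0.128,-0.07,0,0,-0.146,-0.08,0,0,-0.164,-0.09,0,0,-0.181,-0.1,0,0]'

```text
clock: 15.45
eef_pos: [0.4766, -0.067, 0.2779]
eef_rot: [-3.141, 0.001, 1.881]
ft_force: [0.9, -0.3, -6.3]
finger_gap: 0.0093
grasp_force: 30.0
```

play_rows --moves '[-0.016,-0.009,0,0.5,-0.032,-0.0174,0,1.5,-0.0455,-0.025,0,3,-0.058,-0.032,0,4.5,-0.0695,-0.038,0,6,-0.079,-0.0435,0,7.5,-0.087,-0.048,0,9,-0.0925,-0.051,0,10.5,-0.096,-0.053,0,11.3,-0.0975,-0.0537,0,11.5]'

```text
clock: 16.7
eef_pos: [0.4559, -0.175, 0.2777]
eef_rot: [3.142, -0.0, 1.68]
ft_force: [0.2, 0.7, -6.0]
finger_gap: 0.0086
grasp_force: 30.0
```

```bash
python3 - <<'E'
from h import *
s=ctrl.observe(); print(s['clock'],s['joints'].round(2),s['eef_pos'],s['eef_rot'],s['ft_force'],s['finger_gap'])
rs={k:[] for k in('mouth','seat')}; ims={}
for n in('wrist','side','top'):
    im=ims[n]=get(n)
    for k in rs:
        for d in ctrl.tip_of(n,k)[:2]:
            print(n,k,round(d['p'],2),np.round(d['location'],1),atz(im,d['location'],.245 if k=='mouth' else .217).round(4))
            if d['p']>.5: rs[k].append(ray(im,d['location']))
for k in rs:
    if len(rs[k])>1: print(k,tri(rs[k]))
w=ims['wrist']['color']; a=ims['side']; p=proj(a,[.52,-.16,.2]).astype(int); c=a['color'][p[1]-60:p[1]+60,p[0]-60:p[0]+60]
save({'color':np.hstack([w[60:360,150:512],cv2.resize(c,(300,300),interpolation=cv2.INTER_CUBIC)])},'g.png')
E
```

```text
16.7 [ 1.26  0.3  -1.1   1.89  0.29  1.13  0.15] [ 0.45590137 -0.17495734  0.27773896] [ 3.14151850e+00 -6.92591051e-05  1.68049647e+00] [ 0.22108744  0.65413253 -5.9579493 ] 0.008567342222483792
wrist mouth 0.57 [241.4  38.9] [ 0.4415 -0.0627  0.245 ]
side mouth 0.79 [270.7 137.9] [ 0.5514 -0.1628  0.245 ]
side seat 0.64 [266.1 144.6] [ 0.5667 -0.1621  0.217 ]
top mouth 0.66 [309.8 194.9] [ 0.5678 -0.1681  0.245 ]
top seat 0.86 [307.5 194.5] [ 0.5731 -0.1638  0.217 ]
mouth (array([ 0.51480307, -0.11205059,  0.30475044]), [np.float64(0.07706416152460488), np.float64(0.03965967136933522), np.float64(0.06453736329502398)])
seat (array([ 0.5700799 , -0.16411064,  0.21617792]), [np.float64(0.0031293855766098915), np.float64(0.003129385576609626)])
```

View pics/g.png

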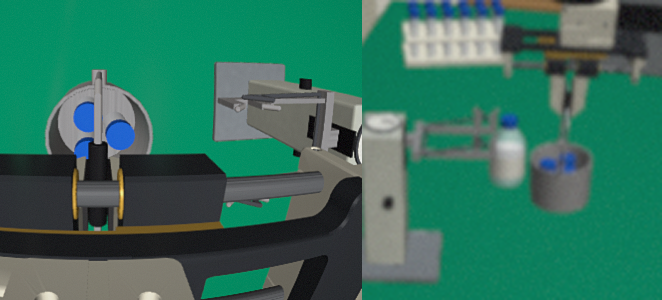

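Pail hangs level at the staging point. The balance is at right with its foot edge vertical at column 364, so the yaw is aligned. One refinement of the seat from this close view.

```bash
python3 - <<'E'
from h import *
im=get('wrist')
A,B=[atz(im,p,.014) for p in [(364.5,123.5),(364.5,199.5)]]
e=(A-B)[:2]; yw=np.arctan2(-e[0],e[1]); x=np.array([np.cos(yw),np.sin(yw)])
print(A,B,np.linalg.norm(e),np.degrees(yw),(A+B)[:2]/2-.062*x)
c=im['color'][120:270,350:500]; save({'color':cv2.resize(c,(600,600),interpolation=cv2.INTER_CUBIC)},'hh.png')
s=ctrl.observe();R=Ro.from_euler('xyz',s['eef_rot']).as_matrix()
for S in((.566,-.164,.245),): print(R.T@(np.array(S)-s['eef_pos']),proj(im,S),[proj(im,np.array(S)+y*np.array([-.11,.994,0])).round(1) for y in(-.035,.035)])
E
```

```text
[ 0.61735651 -0.09550841  0.014     ] [ 0.63827428 -0.20694822  0.014     ] 0.11338599641369877 10.6309817726701 [ 0.56687958 -0.16266625]
[-0.00130577  0.11060869  0.03274766] [403.28094113 221.27385641] [array([395. , 265.5]), array([409.7, 172.1])]
```

View pics/hh.png

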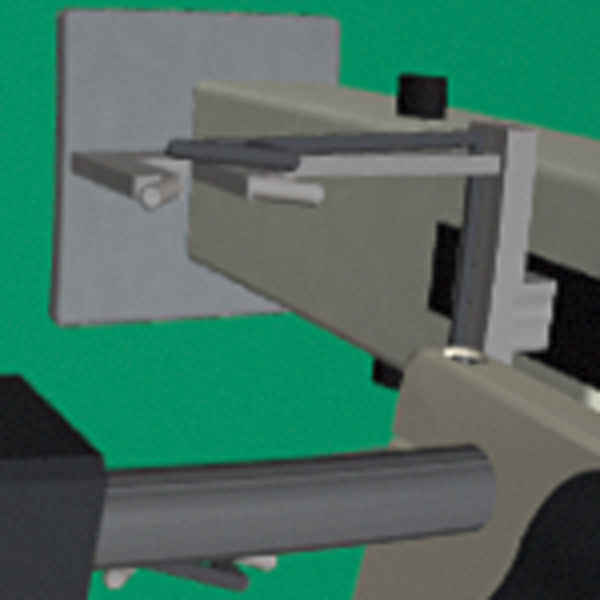

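Near-prong lips are at (389,169) and (430,168), the far ones at (380,264) and (416,260). That gives a mouth centre of about (0.567, -0.1625) and a yaw of about 7.5°. I'm moving over the mouth.

play_rows --moves '[0,0.003,0,0,0,0.011,0,-0.2,0,0.024,0,-0.4,0,0.039,0,-0.6,0,0.056,0,-0.8,0,0.073,0,-1,0,0.088,0,-1.2,0,0.101,0,-1.2,0,0.109,0,-1.2,0,0.112,0,-1.2]'

```text
clock: 18.45
eef_pos: [0.5676, -0.1625, 0.2776]
eef_rot: [-3.141, -0.0, 1.702]
ft_force: [0.2, 0.0, -6.7]
finger_gap: 0.0089
grasp_force: 30.0
```

```bash
python3 - <<'E'
from h import *
im=get('wrist'); a=get('side')
s=ctrl.observe(); print(s['clock'],s['eef_pos'],s['eef_rot'],s['ft_force'])
p=proj(a,[.57,-.16,.23]).astype(int); c=a['color'][p[1]-40:p[1]+50,p[0]-50:p[0]+40]
save({'color':np.hstack([cv2.resize(im['color'][110:290,170:350],(400,400),interpolation=cv2.INTER_CUBIC),cv2.resize(c,(400,400),interpolation=cv2.INTER_CUBIC)])},'i.png')
E
```

```text
18.55 [ 0.56726525 -0.16268336  0.27769588] [-3.14153360e+00 -7.05601908e-05  1.70160375e+00] [-0.32607356  0.20114472 -6.33141978]
```

View pics/i.png

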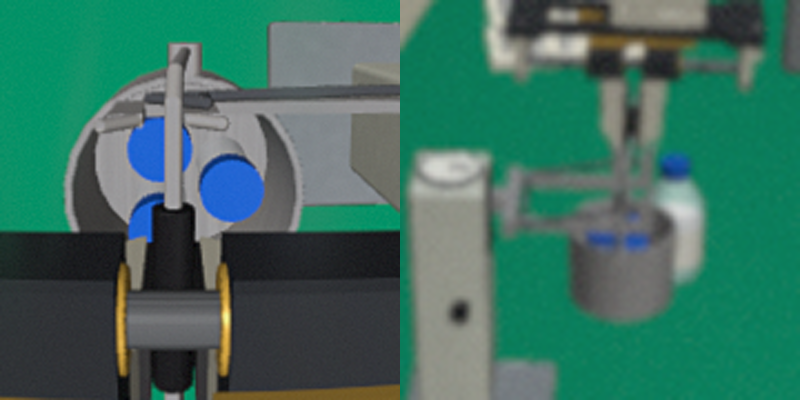

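The wire (zoomed column 173) is over the mouth, and the lip midpoint is at about 165, so I'm shifting 2 mm back. The bail loop is outside the prong and the sleeve inside. Lowering.

play_rows --moves '[0,-0.001,0.001,0,0,-0.002,0.003,0,0,-0.002,0.007,0,0,-0.002,0.012,0,0,-0.002,0.017,0,0,-0.002,0.022,0,0,-0.002,0.026,0,0,-0.002,0.029,0,0,-0.002,0.03,0,0,-0.002,0.03,0]'

```text
clock: 19.8
eef_pos: [0.5653, -0.163, 0.2478]
eef_rot: [3.142, -0.0, 1.702]
ft_force: [-0.2, -0.4, -6.4]
finger_gap: 0.0087
grasp_force: 30.0
```

```bash
python3 - <<'E'
from h import *
im=get('wrist')
s=ctrl.observe(); print(s['clock'],s['eef_pos'],s['eef_rot'],s['ft_force'])
save({'color':cv2.resize(im['color'][110:290,170:350],(600,600),interpolation=cv2.INTER_CUBIC)},'j.png')
E
```

```text
19.85 [ 0.56527296 -0.16300396  0.2478401 ] [3.14143173e+00 8.04311733e-05 1.70149071e+00] [ 0.7951849   0.59325353 -5.90417216]
```

View pics/j.png

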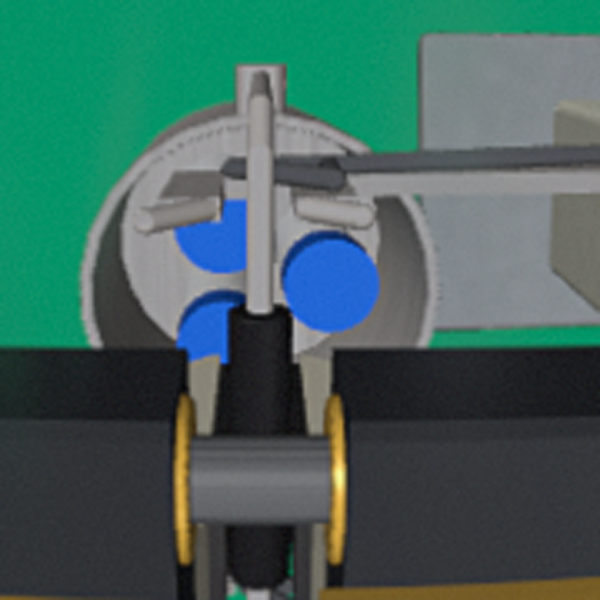

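Wire (column 259) is centred between the lips (138 to 375). Now pressing gently, watching the force.

play_rows --moves '[0,0,0.001,0,0,0,0.003,0,0,0,0.005,0,0,0,0.007,0,0,0,0.009,0,0,0,0.011,0,0,0,0.012,0,0,0,0.013,0,0,0,0.013,0,0,0,0.013,0]'

```text
clock: 21.1
eef_pos: [0.5653, -0.163, 0.2348]
eef_rot: [3.141, 0.0, 1.702]
ft_force: [0.6, 0.4, -6.0]
finger_gap: 0.0088
grasp_force: 30.0
```

play_rows --moves '[0,0,0.001,0,0,0,0.002,0,0,0,0.003,0,0,0,0.004,0,0,0,0.005,0,0,0,0.006,0,0,0,0.007,0,0,0,0.007,0,0,0,0.007,0,0,0,0.007,0]'

```text
clock: 22.35
eef_pos: [0.5652, -0.163, 0.2277]
eef_rot: [-3.141, 0.0, 1.702]
ft_force: [-1.2, 0.4, -3.6]
finger_gap: 0.009
grasp_force: 30.0
```

play_rows --moves '[0,0,0.001,0,0,0,0.002,0,0,0,0.003,0,0,0,0.004,0,0,0,0.005,0,0,0,0.006,0,0,0,0.006,0,0,0,0.006,0,0,0,0.006,0,0,0,0.006,0]'

```text
clock: 23.6
eef_pos: [0.5651, -0.163, 0.2217]
eef_rot: [-3.141, 0.0, 1.701]
ft_force: [-2.8, 0.3, -1.9]
finger_gap: 0.009
grasp_force: 30.0
```

play_rows --moves '[0,0,0.0005,0,0,0,0.001,0,0,0,0.0015,0,0,0,0.002,0,0,0,0.0025,0,0,0,0.003,0,0,0,0.0035,0,0,0,0.004,0,0,0,0.004,0,0,0,0.004,0]'

```text
clock: 24.85
eef_pos: [0.5652, -0.163, 0.2177]
eef_rot: [3.142, 0.0, 1.702]
ft_force: [-3.8, -0.6, -0.0]
finger_gap: 0.009
grasp_force: 30.0
```

play_rows --moves '[0,0,0.0005,0,0,0,0.001,0,0,0,0.0015,0,0,0,0.002,0,0,0,0.0025,0,0,0,0.003,0,0,0,0.0035,0,0,0,0.004,0,0,0,0.004,0,0,0,0.004,0]'

```text
clock: 26.1
eef_pos: [0.5653, -0.163, 0.2138]
eef_rot: [3.141, 0.0, 1.702]
ft_force: [-3.8, -0.1, 1.0]
finger_gap: 0.0089
grasp_force: 30.0
```

```bash
python3 - <<'E'
from h import *
F=[]
for _ in range(3): get('wrist'); F.append(ctrl.observe()['ft_force'])
print(np.mean(F,0),ctrl.observe()['eef_pos'],ctrl.observe()['clock'])
E
```

```text
[-2.81782623 -0.49771379  0.92768404] [ 0.56527407 -0.16296969  0.21377639] 26.25
```

play_rows --moves '[0,0,0.0005,0,0,0,0.001,0,0,0,0.0015,0,0,0,0.002,0,0,0,0.0025,0,0,0,0.003,0,0,0,0.0035,0,0,0,0.004,0,0,0,0.004,0,0,0,0.004,0]'

```text
clock: 27.5
eef_pos: [0.5655, -0.1629, 0.2098]
eef_rot: [3.141, 0.0, 1.702]
ft_force: [0.5, -0.8, -4.0]
finger_gap: 0.009
grasp_force: 30.0
```

Clicked: the lateral force vanished and the load dropped. Now I'll lower until the balance carries the whole pail.

play_rows --moves '[0,0,0.0005,0,0,0,0.001,0,0,0,0.0015,0,0,0,0.002,0,0,0,0.0025,0,0,0,0.003,0,0,0,0.0035,0,0,0,0.004,0,0,0,0.004,0,0,0,0.004,0]'

```text
clock: 28.75
eef_pos: [0.5653, -0.163, 0.2058]
eef_rot: [3.141, 0.0, 1.702]
ft_force: [0.6, 0.7, -1.8]
finger_gap: 0.0086
grasp_force: 30.0
```

```bash
python3 - <<'E'
from h import *
F=[]
for _ in range(4): a=get('side'); F.append(ctrl.observe()['ft_force'])
s=ctrl.observe();print(np.mean(F,0),s['eef_pos'],s['clock'])
for k in('seat','grip_mid'):
  for d in ctrl.tip_of('side',k)[:3]: print(k,d['p'],d['location'])
E
```

```text
[ 1.157883    0.44279963 -2.25803116] [ 0.56524484 -0.16295897  0.20577499] 28.95
grip_mid 0.43 [179.2, 243.7]
```

play_rows --moves '[0,0,0.0005,0,0,0,0.001,0,0,0,0.0015,0,0,0,0.002,0,0,0,0.0025,0,0,0,0.003,0,0,0,0.0035,0,0,0,0.004,0,0,0,0.0045,0,0,0,0.0045,0]'

```text
clock: 30.3
eef_pos: [0.5653, -0.163, 0.2013]
eef_rot: [3.141, 0.0, 1.702]
ft_force: [0.6, 0.4, -0.1]
finger_gap: 0.0088
grasp_force: 30.0
```

```bash
python3 - <<'E'
from h import *
F=[]
for _ in range(4): a=get('side'); F.append(ctrl.observe()['ft_force'])
s=ctrl.observe();print(np.mean(F,0),s['eef_pos'],s['clock'])
E
```

```text
[ 1.14631172  0.45332178 -0.2770555 ] [ 0.5653068  -0.1629882   0.20131306] 30.5
```

play_rows --moves '[0,0,0,0,0,0,0,0,0,0,0,0,0,0,0,0,0,0,0,0,0,0,0,0,0,0,0,0,0,0,0,0,0,0,0,0,0,0,0,0]' --hand 0.3

```text
clock: 31.75
eef_pos: [0.5652, -0.163, 0.2012]
eef_rot: [-3.142, 0.0, 1.702]
ft_force: [0.1, 0.4, 0.0]
finger_gap: 0.0275
grasp_force: 0.0
```

play_rows --moves '[0,0,-0.002,0,0,0,-0.006,0,0,0,-0.014,0,0,0,-0.026,0,0,0,-0.042,0,0,0,-0.06,0,0,0,-0.08,0,0,0,-0.1,0,0,0,-0.115,0,0,0,-0.12,0]'

```text
clock: 33.0
eef_pos: [0.5657, -0.163, 0.3226]
eef_rot: [3.14, 0.001, 1.701]
ft_force: [0.5, 0.2, -1.0]
finger_gap: 0.0277
grasp_force: 0.0
```

```bash
python3 - <<'E'
from h import *
s=ctrl.observe();print(s['clock'],s['eef_pos'],s['ft_force'],s['finger_gap'])
for n in('side','wrist','top'):
  im=get(n)
  for k in('grip_mid','seat','mouth','pail'):
    for d in ctrl.tip_of(n,k)[:3]: print(n,k,round(d['p'],2),np.round(d['location'],1),atz(im,d['location'],{'pail':.05,'mouth':.233}.get(k,.205)).round(3))
  print(n,'expected grip',proj(im,[.566,-.163,.203]),'pail',proj(im,[.566,-.163,.048]))
  if n=='side':
    for d in ctrl.silhouettes(n,'pail')[:3]: print(d['box'],d['p'])
E
```

```text
33.0 [ 0.56568464 -0.16297101  0.32255912] [ 0.46696162  0.16967921 -0.95472611] 0.027702468980491193
side grip_mid 0.59 [178.9 247. ] [0.694 0.371 0.205]
side seat 0.62 [269.6 145.8] [ 0.556 -0.178  0.205]
side mouth 0.88 [265.  142.4] [ 0.569 -0.148  0.233]
side pail 0.96 [264.  181.9] [ 0.571 -0.171  0.05 ]
side pail 0.62 [199.9 238.3] [0.714 0.175 0.05 ]
side expected grip [266.19812644 147.96623619] pail [264.90234739 183.70127777]
[253.3, 162.9, 27.2, 29.3] 0.71
[169.7, 208.6, 47.8, 43.9] 0.56
wrist grip_mid 0.8 [247.6 188.6] [ 0.566 -0.161  0.205]
wrist pail 0.77 [378.1   5.3] [0.728 0.108 0.05 ]
wrist pail 0.67 [248.6 164.9] [ 0.568 -0.165  0.05 ]
wrist expected grip [247.3220233  190.04471387] pail [247.53849126 163.26269572]
top grip_mid 0.54 [195.3 149.4] [0.725 0.219 0.205]
top seat 0.59 [306.5 195.1] [ 0.573 -0.162  0.205]
top seat 0.17 [302.1 202.4] [ 0.548 -0.147  0.205]
top mouth 0.45 [306.6 195.5] [ 0.567 -0.159  0.233]
top pail 0.88 [227.6 156. ] [0.74  0.119 0.05 ]
top pail 0.71 [301.5 204.5] [ 0.56  -0.161  0.05 ]
top expected grip [306.76497934 197.17527266] pail [301.91067328 202.88924622]
```

The pail hangs at the seat as predicted. I'll back off, let it settle and check that it stays still.

play_rows --moves '[0,0,-0.01,0,0,0,-0.03,0,0,0,-0.05,0,0,0,-0.06,0,0,0,-0.06,0,0,0,-0.06,0,0,0,-0.06,0,0,0,-0.06,0,0,0,-0.06,0,0,0,-0.06,0]'

```text
clock: 35.05
eef_pos: [0.5652, -0.163, 0.3811]
eef_rot: [-3.142, -0.0, 1.702]
ft_force: [0.2, -0.2, 0.7]
finger_gap: 0.0279
grasp_force: 0.0
```

play_rows --moves '[0,0,0,0,0,0,0,0,0,0,0,0,0,0,0,0,0,0,0,0,0,0,0,0,0,0,0,0,0,0,0,0,0,0,0,0,0,0,0,0]'

```text
clock: 36.3
eef_pos: [0.5652, -0.163, 0.3812]
eef_rot: [-3.142, 0.0, 1.702]
ft_force: [-0.1, 0.0, 0.2]
finger_gap: 0.0276
grasp_force: 0.0
```

```bash
python3 - <<'E'
from h import *
a=get('wrist')['color'].astype(int)
for _ in range(6): b=get('wrist')['color'].astype(int); print(np.abs(cv2.blur(np.float32(b-a),(5,5))).max().round(1),end=' ')
im=get('side')
for k in('pail','slide_box','reagent','beaker'):
  for d in ctrl.tip_of('side',k)[:2]: print(k,round(d['p'],2),np.round(d['location'],1))
print(ctrl.observe()['ft_force'],ctrl.observe()['clock'])
print(ctrl.hand_in())
E
```

```text
71.6 90.3 71.8 72.3 72.6 72.0 pail 0.79 [265.3 180. ]
pail 0.79 [198.3 236. ]
slide_box 0.73 [298.1 229.6]
reagent 0.73 [275.8 161.7]
beaker 0.81 [192.3 320.2]
[-0.18832206 -0.72838245  0.23727776] 36.9
the job is handed in; nothing more can be done
None
```

I handed the job in at 36.9 s: the pail hangs on the balance by its upright bail and the gripper is clear. The wire going in under the catch is inferred from the force drop (a final click-in wasn't seen in a picture). My frame-difference check for stillness came out high (about 72) and so didn't confirm it, but detections put the pail where expected and the other things within a few pixels of where they were.

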